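# Set the stirrer's speed selector by clicks and start it

## Task

Start the magnetic stirrer at speed 5: with a fingertip push the selector's lever round clockwise, click by click, until it points at the fifth line after the round off dot, then press the round start key fully down and let it come up again. Push the lever from one side only rather than pinching it, do not press the start key before the selector is set, and leave the beaker on the plate and the things round the stirrer where they are.

Things in the scene. Friction and masses are not known exactly. Their poses are not given: they have to be found in the camera images.
- stirrer: Magnetic stirrer, fixed, 290 (x) x 200 (y) mm. Origin: centre of its underside on the worktop; x from its front edge (towards the robot) to its back, y left, z up. Front half: level grey control panel at z = 52 mm, with the selector (axis x = -70, y = 30 mm) and the start key (x = -90, y = -68 mm). Back half: white square plate at z = 62 mm. Yaw within 0.25 rad.
- selector (a joint): Speed selector, vertical axis. Rad, growing CLOCKWISE seen from above; 0 = off, stops at -0.03 and 3.70. Eight click positions 0.524 apart: speed n = n x 0.524 (speed 5 = 2.618). At v the lever points 105 degrees minus v counterclockwise of the stirrer's +x. Starts at off, 1, 2 or 3. About 2 N at the lever's outer half passes a click; beyond the crest midway it snaps on into the next and stays.
- selector_axis (a point): Centre of the top of the selector's black hub (40 mm in diameter), on its turning axis, 35 mm above the panel (87 mm above the worktop). White marks on the panel 56 to 67 mm from this axis: a round dot at off, then going clockwise seven radial lines, each longer than the last, for speeds 1 to 7.
- lever_end (a point): Middle of the outer end face of the selector's lever, 52 mm from the turning axis and 25 mm above the panel. The lever is a straight black bar 14 mm wide that stands out radially from the hub (from 16 to 52 mm from the axis), its underside 15 mm and its top 35 mm above the panel, with a white line along its top; it points at the marks.
- lever_trailing: Counterclockwise half of the lever bar (7 mm of its 14 mm width), the side to push on to raise the speed. Origin on the selector's axis at panel height; x along the lever outward, z up.
- lever_leading: Clockwise half of the lever bar, the side that leads when the speed is raised. Same origin and axes as the other half.
- start_key (a joint): Start key, a white round sprung push button, 26 mm in diameter, in a grey housing on the panel, front right. Value in m: 0 up, 0.005 fully down; counts as pressed beyond 0.004; a spring (4 N when fully down) brings it up again.
- start_key_top (a point): Centre of the top face of the start key, 21 mm above the panel when up; its housing round it is 42 mm in diameter and 12 mm high. Press straight down here.
- beaker: Clear plastic beaker, 51 mm in diameter, 70 mm tall, standing loose on the stirrer's white plate (behind the panel). Origin: centre of its underside.
- cold_block: Aluminium tube block, 60 x 90 x 36 mm, loose on the worktop to the right of the stirrer. Origin: centre of its underside.
- marker2: Marker pen, 12 x 125 x 13 mm, lying loose on the worktop in front of the stirrer, along its front edge. Origin: centre of its underside.
Mind the look-alikes: they are no part of the job. Of the things like the beaker, leave any that is purple or turquoise; of the rest the smaller one is meant.

How it is judged (in metres and radians):
On the way, in this order (a step that is already met when the one before it is completed fails the run):
1. the selector rests at speed 5 (2.618 rad, within 0.15) (value of joint selector between 2.468 and 2.768 rad), for 0.3 s.
2. the start key is pressed down, selector still at speed 5 (all of step 1 and value of joint start_key above 0.004 m), for 0.05 s.
At the end, for the whole second after the job is handed in: The selector rests at speed 5 (2.618 rad within 0.15), the start key has been pressed beyond 4 mm after that and is up again (below 1.5 mm), and the beaker stands upright within 15 mm of where it was, the tube block and the marker within 20 mm (all of step 1 and velocity of joint selector between -0.1 and 0.1 rad/s and value of joint start_key below 0.0015 m and angle between beaker's own z axis and vertical below 0.1 rad and distance of beaker from where it was at the start of the episode below 0.015 m and distance of each of cold_block, marker2 from where it was at the start of the episode below 0.02 m); the robot touches nothing.
It fails at once if the start key is pressed while the selector is not at speed 5 (value of joint start_key above 0.0035 m and not (value of joint selector between 2.418 and 2.818 rad)).
It fails at once if the lever is pinched (fingers press with over 3 N on both halves of it at once) (contact force between the fingers and lever_trailing above 3 N and contact force between the fingers and lever_leading above 3 N).
It fails at once if the beaker is lifted, carried, shoved more than 15 mm or tipped (distance of beaker from where it was at the start of the episode above 0.015 m or angle between beaker's own z axis and vertical above 0.35 rad).
It fails at once if the tube block is moved more than 20 mm (distance of cold_block from where it was at the start of the episode above 0.02 m).
It fails at once if the marker is moved more than 20 mm (distance of marker2 from where it was at the start of the episode above 0.02 m).
It also fails if it takes over 64 s, if anything falls off the work surface, if the arm or the gripper's body presses on something with over 40 N, if the wrist force passes 120 N, or if a joint passes its speed limit or range.

## Robot

A 7-joint arm with a two-finger parallel gripper is mounted at the origin on a cart in front of the work surface, level with it; the furniture and walls round the work are solid. World frame = base frame: x ahead of the robot, y to its left, z up, the work surface at z = 0. Lengths are in mm, angles in rad, forces in N, time in s.
With the tool pointing down it reaches from about 400 to 875 mm from the base axis. Payload 19.3 kg.
Tool frame: the origin (TCP) lies at the very end of the fingers, on their centre line; the grasp point (between the pads) lies 19 mm behind it (grip_point_offset is the z of the grasp point in the tool frame, in mm); z points along the fingers, y is the line along which they close (so a half turn about z gives the same grasp; the last joint's range is limited). The gripper opens to 85 mm and grips with 20 to 120 N. Pads are 22 mm wide; open, the fingers measure 114 mm over their backs; the gripper's body (76 mm by 85 mm) begins 54 mm behind the grasp point. The pads swing forward as they close: fully open they stand 13 mm farther back than shut.
Start: joints at [-1.215, 0.521, -0.036, 1.599, 0.021, 1.021, -0.113], TCP at [258.172, 569.175, 196.391] pointing down, gripper open.
Joint ranges: [-2.91, 2.91], [-0.3, 2.13], [-1.5, 1.42], [0.17, 2.43], [-1.26, 4.41], [0.16, 1.93], [-2.52, 2.52]. Speed limits (rad/s): [1.89, 1.89, 2.39, 2.39, 3.01, 3.01, 3.01].

## Interface

Orientations are given as a 3x3 rotation matrix whose columns are the frame's x, y, z axes.
In Python, from workcell import movep, movel, goto_joints, open_gripper, clamp, wait, inverse_kinematics, read_state, camera, PlanningError, finish_job, grip_point_offset gives the robot as it stands. Calls block until the motion is done:
- movep(position, orientation): joint-space move of the TCP to a pose.
- movel(position, frame=None, max_speed=150, guard=None): straight line of the TCP; frame=None keeps the orientation; max_speed is the mean speed in mm/s. With guard (N) it stops when the force on the tool has changed by that much, and returns True; else False.
- goto_joints(angles): joint-space move.
- open_gripper() and clamp(): open the fingers fully, or close them until they stop; the grip force is fixed at half the most.
- wait(seconds).
- inverse_kinematics(position, orientation): joint angles nearest the present ones, or None.
- read_state(): the state.
- camera(name): name is "side" or "top" or "wrist"; returns a dict with "image" (400x640x3 uint8, blue, green, red), "range_z" (400x640 float32, mm along the optical axis (not along the pixel's ray), 0 where there is no reading), "fx", "fy", "cx", "cy" (pixels), "dist_coeffs" ([k1, k2, p1, p2, k3] as OpenCV has them; the pictures are not rectified), "cam_to_world" (4x4, takes a point from camera to world coordinates). Camera axes: x right, y up, looking along -z (the intrinsics and any distortion apply to the point x, -y, -z); pixel columns grow to the right and rows downward; lengths in mm; the calibration is good to about 2 mm. A picture is of the moment at which its call begins.
A pose or a line that the arm cannot do raises PlanningError and nothing moves.
- finish_job(): hands the job in; it is judged then, once.
The state is a dict: "time": time; "qpos": joint angles; "qvel": joint speeds; "joint_efforts": joint torques, N m; "eef_pos": TCP position; "tool_rot": TCP orientation; "ft_force": force on the tool from outside, world axes, zero at the start; "torque": the same for the moment, N m; "finger_gap": finger opening in mm; "gripper_force": force on a finger pad.
Only numpy, scipy, OpenCV 4.12 (cv2) and the standard library are available. Lean on these libraries where they do the work, as an engineer would, in place of code of your own. Each camera call takes 0.05 s, during which the arm holds its last target. There are 200 camera calls.

## Working session

There is one attempt and no reset: what is moved stays moved. The work goes in short steps, each a Python script; the robot and the scene stay as the last script left them, time stands still between calls to the robot, and variables do not carry over. Pictures are saved under pics/ and viewed, at most 10 in all, crops included, and the job is handed in when it is done.

```bash
mkdir -p pics; cat > h.py <<'E'
import numpy as np, cv2
from workcell import *
def snap(n,f):
    c=camera(n); cv2.imwrite(f'pics/{f}.png',c['image']); np.savez(f'{f}.npz',**c); return c
def pix(f,u,v,z=None):
    c=np.load(f+'.npz'); K=np.array([[c['fx'],0,c['cx']],[0,c['fy'],c['cy']],[0,0,1]],float)
    p=cv2.undistortPoints(np.array([[[u,v]]],float),K,c['dist_coeffs'])[0,0]
    T=c['cam_to_world']; d=T[:3,:3]@np.array([p[0],-p[1],-1]); o=T[:3,3]
    if z is None:
        return o+d*float(np.median(c['range_z'][int(v)-1:int(v)+2,int(u)-1:int(u)+2]))
    return o+d*(z-o[2])/d[2]
E
python3 - <<'E'
from h import *
snap('top','top');snap('side','side')
print(read_state()['time'],read_state()['tool_rot'])
E
```

```text
0.1 [[-9.10693322e-01  4.13082997e-01 -3.33222387e-04]
 [ 4.13083127e-01  9.10692890e-01 -8.89368633e-04]
 [-6.39198017e-05 -9.47590620e-04 -9.99999549e-01]]
```

View pics/top.png

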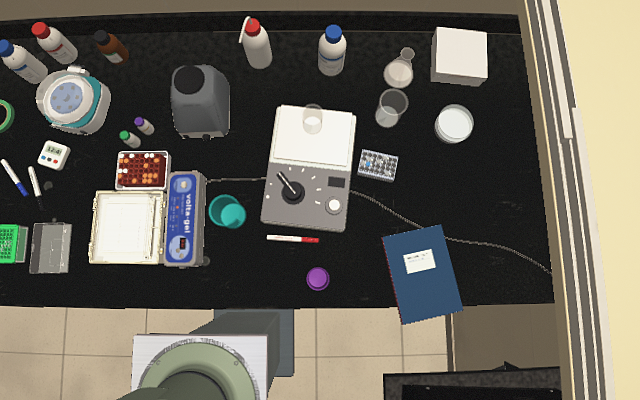

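View pics/side.png

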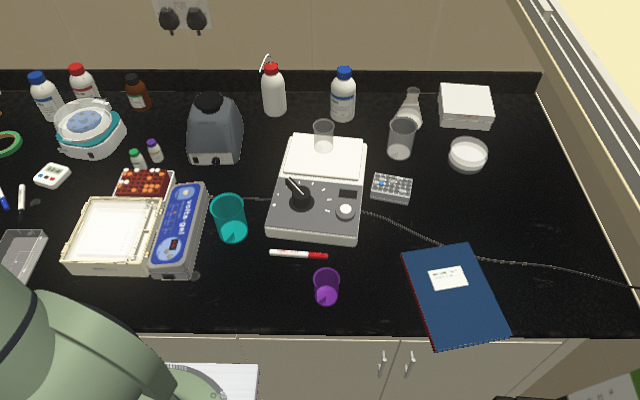

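The top view shows the stirrer at px (262-356, 105-230), with the lever at about (288,183) and the key at (333,205). I'll enlarge it.

```bash
python3 - <<'E'
import cv2
i=cv2.imread('pics/top.png')[150:235,255:360]
cv2.imwrite('pics/crop.png',cv2.resize(i,None,fx=7,fy=7,interpolation=cv2.INTER_CUBIC))
E
```

```text
(no output)
```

View pics/crop.png

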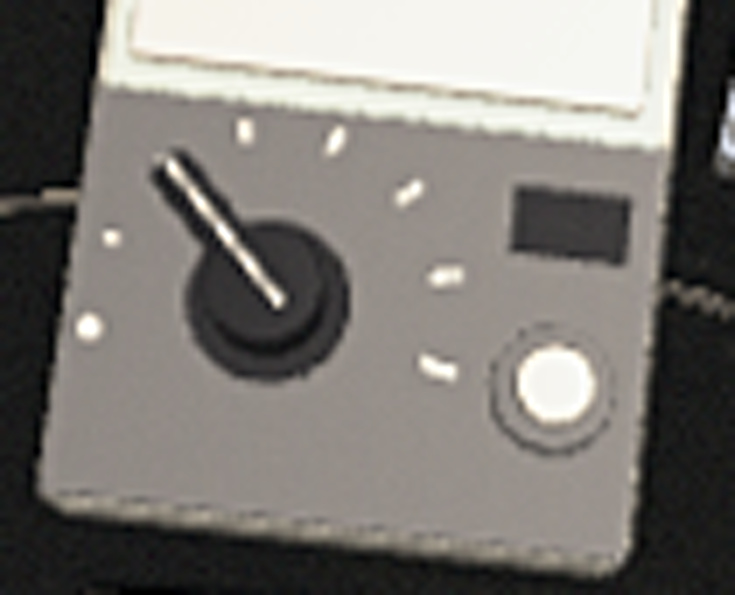

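Crop pixels, at 7x with offset (255,150):

| Feature | Position |
|---|---|
| Off dot | (88,327) |
| Line 1 | (111,238) |
| Line 2 | hidden behind the lever |
| Line 3 | (245,130) |
| Line 4 | (335,140) |
| Line 5 | (408,192) |
| Line 6 | (445,275) |
| Line 7 | (437,368) |
| Key | (556,385) |
| Lever tip | (168,160) |

The lever is at speed 2. Next I'll fit the stirrer pose to these points.

```bash
cat > fit.py <<'E'
from h import *
from scipy.optimize import least_squares
M={0:(88,327),1:(111,238),3:(245,130),4:(335,140),5:(408,192),6:(445,275),7:(437,368)}
P=[];L=[]
for n,(u,v) in M.items():
    P.append(pix('top',255+(u+.5)/7-.5,150+(v+.5)/7-.5,52)[:2]); a=np.radians(105-30*n); L.append([-70+61*np.cos(a),30+61*np.sin(a)])
P.append(pix('top',255+556.5/7-.5,150+385.5/7-.5,73)[:2]); L.append([-90,-68])
P=np.array(P);L=np.array(L)
R=lambda t:np.array([[np.cos(t),-np.sin(t)],[np.sin(t),np.cos(t)]])
r=least_squares(lambda p:((R(p[2])@L.T).T+p[:2]-P).ravel(),[P.mean(0)[0],P.mean(0)[1],0])
print(r.x,np.round(r.fun.reshape(-1,2),1).tolist())
w=lambda x,y:R(r.x[2])@[x,y]+r.x[:2]
ax=w(-70,30);print('axis',ax,'key',w(-90,-68))
tip=pix('top',255+168/7,150+160/7,87)[:2]-ax; print('tip r',np.hypot(*tip),'v',105-np.degrees(np.arctan2(tip[1],tip[0])-r.x[2]))
print('range key',pix('top',255+556/7,150+385/7),'panel',pix('top',255+300/7,150+450/7))
np.save('pose.npy',r.x)
E
python3 fit.py
```

```text
[ 5.44868954e+02 -2.63445271e+02 -1.20967182e-01] [[-0.6, -0.0], [0.3, 3.4], [0.7, 0.2], [0.5, -0.6], [-0.2, -1.2], [-0.6, -1.3], [-0.3, -0.4], [0.1, -0.2]]
axis [ 479.00065848 -225.21743247] key [ 447.32091772 -320.08783894]
tip r 49.768495007757195 v 60.9107568311105
range key [ 446.28594895 -320.86618534   72.35945263] panel [ 428.49269473 -236.68510882   49.77203274]
```

```bash
cat >> h.py <<'E'
X,Y,YAW=np.load('pose.npy') if __import__('os').path.exists('pose.npy') else (0,0,0)
c,s=np.cos(YAW),np.sin(YAW)
w=lambda x,y:np.array([X+c*x-s*y,Y+s*x+c*y])
AX=w(-70,30); KEY=w(-90,-68); SG=1
def pose(v,gap,z=70,r=42,sg=1):
    "finger on trailing side of a lever at v, gap mm off its side"
    t=np.radians(105)-v+YAW; e=np.array([np.cos(t),np.sin(t)]); n=np.array([-e[1],e[0]])
    p=AX+r*e+(18+gap)*n
    x=np.array([*n,0])*sg; zz=np.array([0,0,-1.]); y=np.cross(zz,x)
    return [*p,z],np.column_stack([x,y,zz])
E
python3 - <<'E'
from h import *
for n,(u,v) in {'beaker':(313,110),'beaker2':(313,130),'grey':(190,78),'bottle':(253,25),'plate':(290,140)}.items(): print(n,pix('top',u,v))
C=np.load('top.npz');print('beaker base',pix('top',313,124,62), (np.array([pix('top',313,124,62)[:2]-[X,Y]])@np.array([[c,-s],[s,c]])))
for sg in(1,-1):
  for v in (1.05,1.6,2.1,2.5):
    for z in (70,200):
      q=inverse_kinematics(*pose(v,12,z,sg=sg)); print(sg,v,z,None if q is None else np.round(q,2))
E
```

```text
beaker [ 663.47250869 -273.22164762  103.99317302]
beaker2 [ 620.42804517 -272.99140423   88.5575986 ]
grey [733.2565195    8.20793216 129.56881407]
bottle [ 855.16208673 -135.70462745  149.60087894]
plate [ 605.97779853 -217.94056378   60.16971978]
beaker base [ 645.54106373 -273.1141847    62.        ] [[101.10320756   2.55008531]]
1 1.05 70 [-0.03  0.58  0.35  1.98 -0.32  0.63  1.19]
1 1.05 200 [-0.27  0.43  0.68  1.89 -0.33  0.94  1.22]
1 1.6 70 [-0.05  0.62  0.42  1.92 -0.39  0.68  0.71]
1 1.6 200 [-0.29  0.51  0.77  1.82 -0.42  0.98  0.76]
1 2.1 70 [-0.07  0.67  0.51  1.87 -0.48  0.73  0.32]
1 2.1 200 [-0.29  0.57  0.85  1.77 -0.5   1.03  0.36]
1 2.5 70 [-0.09  0.7   0.6   1.85 -0.56  0.76  0.02]
1 2.5 200 [-0.33  0.66  1.01  1.75 -0.62  1.09  0.11]
-1 1.05 70 [-0.43  0.83  1.01  2.   -0.95  0.88 -1.36]
-1 1.05 200 [-0.56  0.69  1.23  1.9  -0.74  1.11 -1.51]
-1 1.6 70 [-0.47  1.02  1.22  1.93 -1.13  1.09 -1.77]
-1 1.6 200 [-0.51  0.75  1.23  1.83 -0.77  1.15 -2.04]
-1 2.1 70 [-0.42  1.04  1.22  1.88 -1.13  1.12 -2.26]
-1 2.1 200 [-0.45  0.78  1.23  1.78 -0.8   1.18 -2.5 ]
-1 2.5 70 [ 0.89  0.76 -0.87  1.8   0.72  0.93  2.06]
-1 2.5 200 [ 1.02  0.65 -1.07  1.68  0.61  1.18  2.14]
```

```bash
python3 - <<'E'
from h import *
clamp()
s0=read_state(); movel([258,569,300],max_speed=300) 
movep(*pose(1.047,14,250)); movel(pose(1.047,14,130)[0],max_speed=200)
s_=read_state(); print(s_['time'],s_['eef_pos'],s_['finger_gap'],s_['ft_force'],pose(1.047,14,130)[0])
a=snap('wrist','w1')['image']; b=snap('side','s1')['image'][130:270,220:420]
cv2.imwrite('pics/s1c.png',cv2.resize(b,None,fx=4,fy=4,interpolation=cv2.INTER_CUBIC)[:600])
E
```

```text
4.8583 [ 492.75442715 -174.43386895  130.80623259] 0.0034507419971056244 [-0.02878798  0.1487434  -0.09448172] [np.float64(492.32425145751665), np.float64(-174.12455752139925), 130]
```

View pics/w1.png

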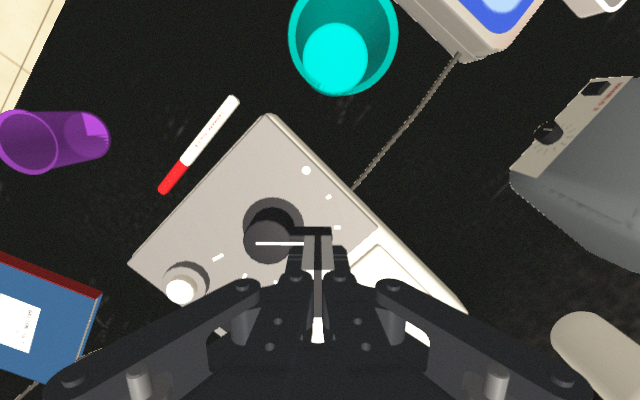

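View pics/s1c.png

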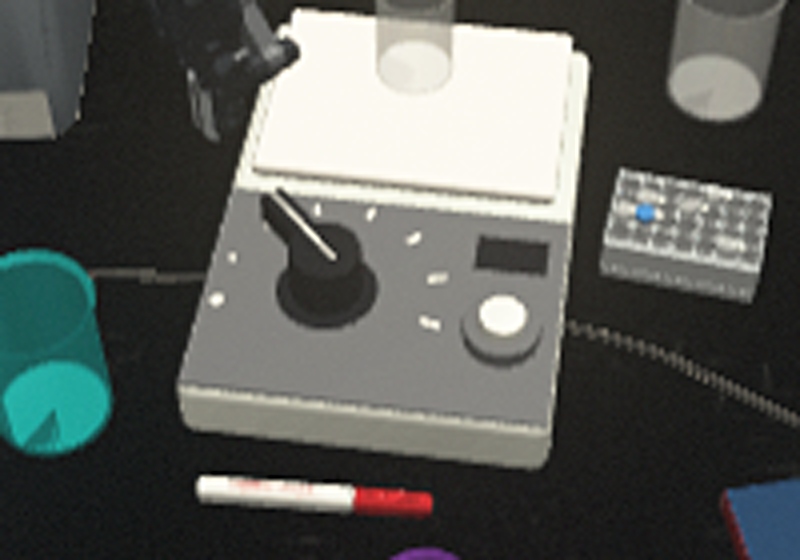

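The fingers are closed, and the side view shows them behind and left of the lever on its counterclockwise side. The lever is still at 2, so I'll descend and push round the arc.

```bash
python3 - <<'E'
from h import *
if movel(pose(1.047,14,70)[0],max_speed=80,guard=6): print('touched'); raise SystemExit
f0=np.array(read_state()['ft_force'])
movel(*pose(1.047,3),max_speed=60)
for v in np.arange(1.047,2.45,0.13):
    p,R=pose(min(v,2.42),0)
    g=movel(p,R,max_speed=60,guard=15); s_=read_state()
    f=np.array(s_['ft_force'])-f0; print(round(v,2),np.round(f,1),round(s_['time'],1))
    if g: break
b=snap('top','t2')['image'][150:235,255:360]
b2=snap('side','s2')['image'][165:250,260:365]
cv2.imwrite('pics/t2c.png',np.hstack([cv2.resize(i,(400,324),interpolation=cv2.INTER_CUBIC) for i in (b,b2)]))
E
```

```text
1.05 [ 1.  -0.1 -0.2] 6.4
1.18 [-0.2 -0.1 -1.3] 6.7
1.31 [ 0.9 -0.3 -1.5] 7.0
1.44 [ 0.4 -0.2 -0.7] 7.3
1.57 [ 0.1  0.6 -0.9] 7.6
1.7 [ 0.9  1.1 -0.9] 7.9
1.83 [ 1.6 -0.  -2.5] 8.1
1.96 [ 1.2 -0.2 -1.7] 8.4
2.09 [ 0.8  0.8 -1.3] 8.7
2.22 [ 1.4 -0.2 -0.8] 9.0
2.35 [ 1.1  0.8 -1.6] 9.3
```

View pics/t2c.png

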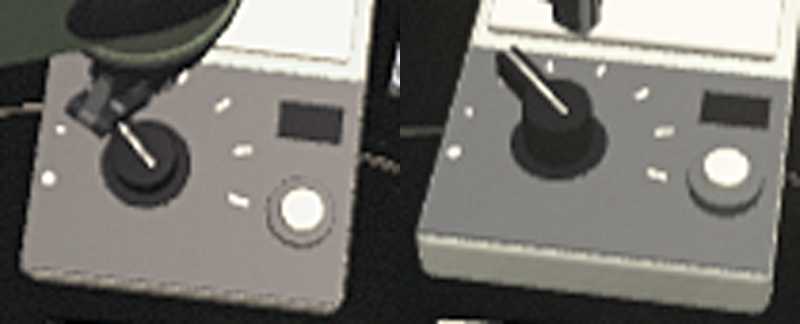

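The lever hasn't moved and still points at 2, so I'm checking where the tool is.

```bash
python3 - <<'E'
from h import *
s_=read_state();p,R=pose(2.35,0);print(s_['time'],s_['eef_pos'],p,s_['ft_force'],s_['finger_gap']);print(np.round(s_['tool_rot'],3),np.round(R,3),AX)
snap('wrist','w2');snap('side','s3')
C=np.load('s3.npz');T=C['cam_to_world']
def proj(P):
    q=np.linalg.inv(T)@[*P,1]; K=np.array([[C['fx'],0,C['cx']],[0,C['fy'],C['cy']],[0,0,1]],float)
    return cv2.projectPoints(np.array([[q[0],-q[1],-q[2]]]),np.zeros(3),np.zeros(3),K,C['dist_coeffs'])[0].ravel()
print('tip',proj(s_['eef_pos']),'hub',proj([*AX,87]),'key',proj([*KEY,73]))
i=C['image'][100:250,240:400]; cv2.imwrite('pics/c3.png',np.hstack([cv2.resize(i,(426,400),interpolation=cv2.INTER_CUBIC),cv2.imread('pics/w2.png')[:,140:510]]))
E
```

```text
9.375 [ 523.52952835 -235.25038661   69.96334861] [np.float64(523.4554742178002), np.float64(-235.78953528831875), 70] [ 0.71997469 -0.23540044 -0.30808804] -0.11895602767467008
[[ 0.589  0.808 -0.   ]
 [ 0.808 -0.589  0.   ]
 [ 0.    -0.    -1.   ]] [[ 0.596  0.803  0.   ]
 [ 0.803 -0.596  0.   ]
 [ 0.     0.    -1.   ]] [ 479.00065848 -225.21743247]
tip [306.83091565 181.96133872] hub [301.09132761 192.20563562] key [345.74731595 208.4480523 ]
```

View pics/c3.png

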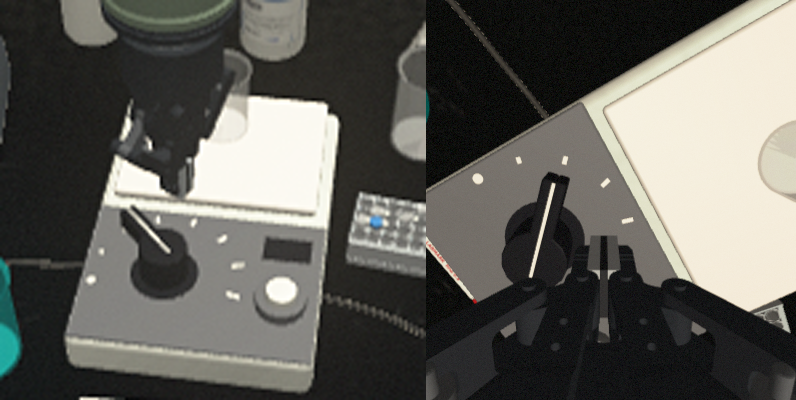

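The side view shows the fingertip at about (307,172). It should project to (307,182) and sits too high, so I'm measuring it by range.

```bash
python3 - <<'E'
from h import *
for v in range(160,182,2): print(v,[np.round(pix('s3',u,v)).astype(int).tolist() for u in (303,306,309)])
C=np.load('w2.npz')
for v in (240,255,270): print(v,[np.round(pix('w2',u,v)).astype(int).tolist() for u in (305,312,317,322,330)])
E
```

```text
160 [[505, -231, 159], [506, -237, 157], [512, -243, 151]]
162 [[499, -231, 158], [506, -237, 151], [513, -242, 145]]
164 [[496, -231, 156], [510, -236, 142], [513, -242, 138]]
166 [[507, -230, 138], [512, -236, 133], [514, -242, 131]]
168 [[509, -230, 130], [511, -236, 128], [514, -242, 125]]
170 [[510, -229, 123], [511, -235, 122], [513, -242, 119]]
172 [[512, -229, 114], [511, -235, 116], [514, -242, 113]]
174 [[558, -225, 59], [517, -235, 103], [555, -239, 62]]
176 [[559, -225, 51], [558, -231, 52], [556, -239, 54]]
178 [[554, -225, 49], [554, -232, 49], [554, -239, 50]]
180 [[546, -225, 51], [547, -232, 50], [545, -239, 53]]
240 [[525, -223, 114], [528, -225, 114], [530, -226, 115], [532, -227, 114], [535, -230, 114]]
255 [[526, -223, 129], [528, -225, 130], [530, -226, 129], [532, -227, 130], [535, -229, 130]]
270 [[527, -223, 143], [528, -225, 141], [530, -226, 141], [532, -227, 141], [535, -228, 143]]
```

```bash
python3 - <<'E'
from h import *
print(grip_point_offset, 'open wrist cam pos',np.load('w2.npz')['cam_to_world'][:3,3].round())
print('panel in wrist',[np.round(pix('w2',u,v)).tolist() for u,v in ((220,120),(340,210),(420,110))],'dot',pix('w2',140+52,178,52))
for v in range(226,242,2): print(v,[np.round(pix('w2',u,v)).astype(int).tolist() for u in (308,312,322,326)])
C=np.load('s3.npz')
# all gripper points in side view above plate
pts=np.array([pix('s3',u,v) for v in range(100,176,3) for u in range(275,335,3)])
g=pts[(np.hypot(pts[:,0]-523,pts[:,1]+235)<75)&(pts[:,2]>85)]
for z in range(90,240,10):
    k=g[(g[:,2]>=z)&(g[:,2]<z+10)]
    if len(k): print(z,len(k),k.min(0).round()[:2],k.max(0).round()[:2])
E
```

```text
-18.700000000000003 open wrist cam pos [ 566. -178.  247.]
panel in wrist [[498.0, -139.0, -1.0], [539.0, -240.0, 51.0], [614.0, -214.0, 61.0]] dot [ 473.11288292 -164.07443038   52.        ]
226 [[514, -237, 51], [517, -238, 51], [522, -242, 51], [525, -244, 51]]
228 [[514, -238, 51], [516, -240, 51], [521, -244, 51], [524, -245, 51]]
230 [[513, -239, 51], [515, -241, 51], [521, -245, 51], [523, -246, 51]]
232 [[512, -240, 51], [514, -242, 51], [520, -246, 52], [522, -248, 51]]
234 [[511, -241, 51], [513, -243, 51], [519, -247, 52], [521, -249, 51]]
236 [[527, -223, 109], [528, -225, 109], [532, -227, 109], [534, -229, 109]]
238 [[527, -223, 112], [528, -225, 111], [532, -227, 112], [534, -229, 112]]
240 [[527, -223, 114], [528, -225, 114], [532, -227, 114], [534, -229, 114]]
100 1 [ 519. -245.] [ 519. -245.]
110 4 [ 509. -246.] [ 518. -227.]
120 4 [ 509. -246.] [ 518. -227.]
130 3 [ 510. -246.] [ 518. -234.]
140 4 [ 507. -252.] [ 526. -234.]
150 11 [ 489. -265.] [ 543. -222.]
160 10 [ 487. -265.] [ 543. -216.]
170 11 [ 479. -271.] [ 551. -216.]
180 14 [ 474. -277.] [ 560. -213.]
190 22 [ 468. -277.] [ 563. -196.]
200 13 [ 483. -259.] [ 523. -202.]
210 12 [ 484. -243.] [ 508. -208.]
220 7 [ 488. -231.] [ 498. -209.]
230 8 [ 488. -272.] [ 513. -203.]
```

Both cameras put the closed fingertips at z≈107 while the reported TCP is at 70. The xy agrees, so the real tips are about 37 mm above the stated TCP. I'll correct for that and retry with the tip at about 70 mm.

```bash
echo 'DZ=-37' >> h.py; cat > push.py <<'E'
from h import *
import sys
def arc(v0,v1,Z=70+DZ):
    for v in [*np.arange(v0,v1,0.13),v1]:
        p,R=pose(v,0,Z); g=movel(p,R,max_speed=60,guard=15); s_=read_state()
        f=np.array(s_['ft_force'])-f0; t=np.radians(105)-v+YAW
        print(round(v,2),'tangential',round(float(f[:2]@[-np.sin(t),np.cos(t)]),1),'z',f[2].round(1),round(s_['time'],1))
        if g: print('guard'); return
f0=np.array(read_state()['ft_force'])
movel([*read_state()['eef_pos'][:2],90],max_speed=150)
movel(*pose(1.047,14,90),max_speed=150)
if movel(pose(1.047,14,70+DZ)[0],max_speed=60,guard=6): print('touched',read_state()['eef_pos']); raise SystemExit
f0=np.array(read_state()['ft_force'])
movel(*pose(1.047,3,70+DZ),max_speed=60)
arc(1.047,2.42)
snap('wrist','w4')
i=snap('side','s4')['image'][120:250,250:380]
cv2.imwrite('pics/c4.png',np.hstack([cv2.resize(i,(400,400),interpolation=cv2.INTER_CUBIC),cv2.imread('pics/w4.png')[:,110:510]]))
E
python3 push.py
```

```text
1.05 tangential 0.1 z 0.9 12.9
1.18 tangential 1.1 z 0.5 13.2
1.31 tangential 0.6 z 0.3 13.5
1.44 tangential -0.1 z 0.3 13.7
1.57 tangential 0.2 z 0.9 14.0
1.7 tangential 0.9 z -0.2 14.3
1.83 tangential -0.7 z -0.1 14.6
1.96 tangential 0.1 z -0.0 14.9
2.09 tangential 1.6 z 1.3 15.2
2.22 tangential -0.0 z 0.8 15.4
2.35 tangential -1.1 z -0.5 15.7
2.42 tangential -0.6 z 0.6 16.0
```

View pics/c4.png

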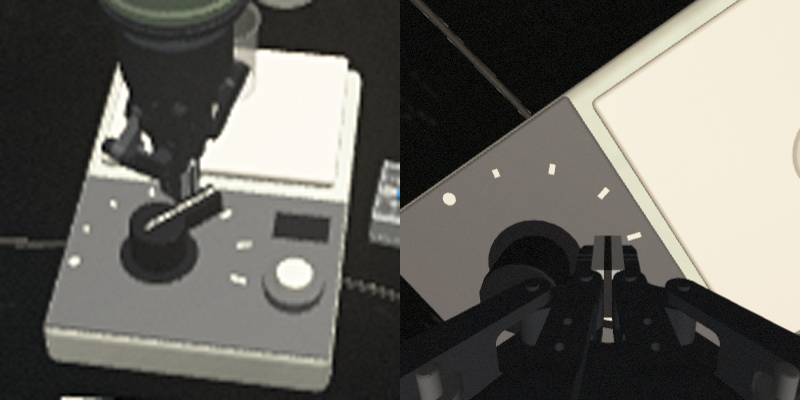

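The lever now points at what looks like the fifth line, at side-crop (225,213), with lines 6 and 7 beyond it. I'll back off, lift, and measure the angle before pressing the key.

```bash
python3 - <<'E'
from h import *
movel(*pose(2.42,8,70+DZ),max_speed=60)
movel(pose(2.42,8,100)[0],max_speed=150)
R=read_state()['tool_rot']
movel([*KEY,100],max_speed=150)
print(read_state()['time'],read_state()['eef_pos'],KEY)
i=snap('side','s5')['image'][150:250,260:360]; snap('wrist','w5')
cv2.imwrite('pics/c5.png',np.hstack([cv2.resize(i,(400,400),interpolation=cv2.INTER_CUBIC),cv2.imread('pics/w5.png')[:,110:510]]))
E
```

```text
17.9 [ 447.88882275 -319.42506169   99.73075779] [ 447.32091772 -320.08783894]
```

View pics/c5.png

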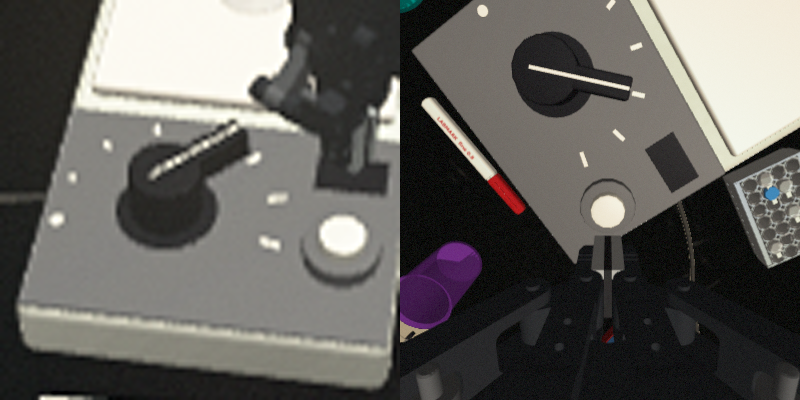

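The wrist view shows the lever line from (238,67) to (340,88) in full-frame pixels, at mark 5 with lines 6 and 7 beyond it. The key is dead ahead. The script confirms the angle, then presses.

```bash
python3 - <<'E'
from h import *
a=pix('w5',238,67,87);b=pix('w5',340,88,87);d=(b-a)[:2]
v=np.radians(105)+YAW-np.arctan2(d[1],d[0]); print('selector',v,'key',pix('w5',318,211,73))
if abs(v-2.618)>0.15: raise SystemExit
movel([*KEY,45],max_speed=100)
g=movel([*KEY,25],max_speed=12,guard=9); s_=read_state(); print(g,s_['eef_pos'],s_['ft_force'],s_['time'])
wait(0.3); snap('side','s6')
movel([*KEY,80],max_speed=60); movel([*KEY,200],max_speed=200)
snap('top','t7');i=snap('side','s7')['image']
cv2.imwrite('pics/c7.png',np.hstack([cv2.resize(x[180:250,280:380],(400,280),interpolation=cv2.INTER_CUBIC) for x in (np.load('s6.npz')['image'],i)]))
E
```

```text
selector 2.610640873304907 key [ 449.54225638 -318.25180952   73.        ]
True [ 447.38201957 -320.1328152    33.06998467] [-1.4493274   2.41838422 11.02947823] 19.725
```

View pics/c7.png

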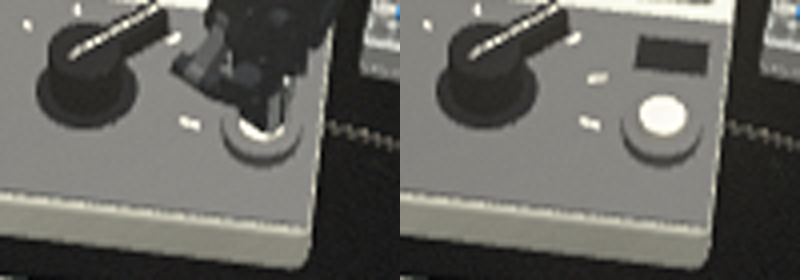

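The key was down under the finger with 11 N against a 4 N spring, and it's up again now. The lever is still at 5. A second, firmer press costs little and removes doubt, so I'll do that and hand in.

```bash
python3 - <<'E'
from h import *
movel([*KEY,45],max_speed=150)
z0=read_state()['ft_force'][2]
g=movel([*KEY,25],max_speed=12,guard=20); s_=read_state(); print(g,s_['eef_pos'][2],s_['ft_force'][2]-z0)
wait(0.3); print(read_state()['ft_force'][2]-z0)
movel([*KEY,80],max_speed=60); movel([*KEY,200],max_speed=200); wait(0.5)
snap('side','s8'); a=np.load('s7.npz')['image'].astype(int)[180:250,260:360]; b=np.load('s8.npz')['image'].astype(int)[180:250,260:360]
print('diff',np.abs(a-b).max(), read_state()['time']); 
if np.abs(a-b).mean()<6: print(finish_job())
E
```

```text
True 32.93517143417696 17.97059338475928
17.373027476143523
diff 11 26.6417
the job is handed in; nothing more can be done
None
```

The selector is at speed 5 (measured 2.61 rad), the start key was pressed to its stop (twice, to be sure) and is up again, and the job was handed in at about 27 s; I got no verdict back, and I didn't re-measure the beaker, block and marker at the end.

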